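# Make up two dental treatment trays from the stock

## Robot

A 7-joint arm with a two-finger parallel gripper is mounted at the origin on the work surface. World frame = base frame: x ahead of the robot, y to its left, z up, the work surface at z = 0. Lengths are in mm, angles in rad, forces in N, time in s.
With the tool pointing down it reaches from about 400 to 875 mm from the base axis. Payload 4.4 kg.
Tool frame: the origin (TCP) lies where the fingers leave the gripper's body, on its centre line; the fingertips stand 73 mm ahead of it and the grasp point (between the pads) lies 54 mm ahead of it; z points along the fingers, y is the line along which they close (so a half turn about z gives the same grasp; the last joint's range is limited). The gripper opens to 85 mm and grips with 20 to 120 N. Pads are 22 mm wide; open, the fingers measure 114 mm over their backs; the gripper's body (76 mm by 85 mm) begins 54 mm behind the grasp point. The pads swing forward as they close: fully open they stand 13 mm farther back than shut.
Start: joints at [1.258, 0.628, 0.038, 1.517, -0.027, 0.996, -0.02], TCP at [158.821, -630.312, 303.913] pointing down, gripper open.
Joint ranges: [-3.06, 3.06], [-0.37, 2.12], [-1.25, 1.32], [0.18, 2.47], [-1.1, 4.24], [0.23, 1.98], [-2.94, 2.94]. Speed limits (rad/s): [2.57, 2.57, 3.14, 3.14, 3.14, 3.14, 3.14].

## Interface

Orientations are given as [roll, pitch, yaw] about the fixed x, y, z axes, in that order (R = Rz(yaw) Ry(pitch) Rx(roll)).
In Python, from cell import ctrl gives the robot as it stands.
- The arm moves only by the tool send_rows, never from a script. Its argument "rows" is a list that holds one entry, the list of rows, each a list of 6 numbers: the shift along the tool's x, y, z in cm, then the turn, a rotation vector about the tool's x, y, z in rad. In form: [[[tx, ty, tz, wx, wy, wz], ...]]. A call has 1 to 10 rows; each row is the pose to reach, as a shift and turn from the pose commanded when the call began, along the tool's axes at that moment; what a row does not reach only later rows make up. A row lasts 1/10 s, in which the tool goes at most 50 mm and 8.59 degrees, less where a joint would pass 70% of its speed; a pose out of reach is approached as far as the arm can. A call with a gripper value outside its range is refused whole. "grip" is the closure in counts, from 0 (fully open) to 255 (shut), set as the call begins (left out, the last holds). The fingers move at their own pace and stop on an object; the grip force is fixed at half the most. Time passes only in rows, so rows that repeat a pose let the fingers close. It gives the time, the measured TCP pose, the force, the opening and the grip force at its end, in the units of the state.
- ctrl.read_state(): the state, without advancing time (a new reading comes with each control period).
- ctrl.get_image(name): name is "side" or "top"; returns a dict with "pixels" (480x640x3 uint8, red, green, blue), "fx", "fy", "cx", "cy" (pixels), "D" ([k1, k2, p1, p2, k3] as OpenCV has them; the pictures are not rectified), "extrinsics" (4x4, takes a point from camera to world coordinates). Camera axes: x right, y up, looking along -z (the intrinsics and any distortion apply to the point x, -y, -z); pixel columns grow to the right and rows downward; lengths in mm; the calibration is good to about 2 mm. A picture is of the moment at which its call begins. There is no depth.
- ctrl.finish_job(): hands the job in; it is judged then, once.
The state is a dict: "clock": time; "qpos": joint angles; "qd": joint speeds; "tau": joint torques, N m; "eef_pos": TCP position; "tool_rot": TCP orientation; "force": force on the tool from outside, world axes, zero at the start; "torque": the same for the moment, N m; "width": finger opening in mm; "gripper_force": force on a finger pad.
Only numpy, scipy, OpenCV 4.12 (cv2) and the standard library are available. Lean on these libraries where they do the work, as an engineer would, in place of code of your own. Each camera call takes 0.05 s, during which the arm holds its last target. There are 200 camera calls.

## Task

Make up the two treatment trays from the stock between them: the tall narrow cup and the round file stand go on the long three-bay tray, the wide low cup and the short bur block on the short two-bay tray; on each tray the cup stands inside the raised ring and the other thing stands flat in the middle of the plain bay next to it. The tall cup is nested in the wide one: take it out first, without lifting the wide cup along with it. Set everything down upright without dropping it, let go, and leave the long bur block where it is.

Things in the scene. Friction and masses are not known exactly. Their poses are not given: they have to be found in the camera images.
- tall_cup_mid (a point): tall narrow white plastic cup, round, open at the top, 56 mm high, 46 across the rim tapering to 38 at the foot, wall 2.5. At the start it stands nested in the wide cup, on its 4 mm thick floor, with its upper 26 mm standing clear above the wide cup's rim. The point is on its axis half-way up (28 above its underside); z is its axis, up.
- wide_cup_mid (a point): wide low steel cup, round and open at the top, 34 mm high, 58 across the rim tapering to 48 at the foot, wall 3, standing on the table with the tall cup in it. The point is on its axis half-way up (17 above its underside); z is its axis, up.
- file_stand_mid (a point): round white file stand: a plain upright drum 44 across and 34 high with six short stubs (to 43 high) in a circle on its top. The point is on its axis at half the drum's height (17 above its underside); z up.
- short_block_mid (a point): short bur block: aluminium block 46 long (its x), 26 wide (its y) and 32 mm high, with a row of four fine burs standing 11 out of its top. The point is at the block's centre (16 above its underside).
- long_block_mid (a point): long bur block, not wanted: as the short one but 80 long (its x) with seven burs; 26 wide (its y), 32 high. The point is at the block's centre (16 above its underside).
- long_tray: long fixed metal tray, 234 x 96 mm, three bays in a row along its x; floor 4 thick, walls 12 high. Origin: underside, below the divider between ring bay and plain bay. Ring bay centre x = -45, y = 0, with a raised ring (62 inside, 68 outside, top 7 above the table). Plain bay centre x = +45, y = 0 (86 x 88, flat). Beyond, x = 91 to 139: a narrow ribbed bay, stays empty.
- short_tray: short fixed metal tray, 184 x 96 mm, two bays in a row along its x; floor 4 thick, walls 12 high. Origin: underside, below the divider between the bays. Ring bay centre x = +45, y = 0, with a raised ring (72 inside, 78 outside, top 7 above the table). Plain bay centre x = -45, y = 0 (86 x 88, flat).
There are look-alikes about, which are no part of the job. What is shaped like the part that bears short_block_mid but red is not meant. What is shaped like the part that bears wide_cup_mid but orange is not meant.

How it is judged:
By the outcome, as a careful person would: the job done as asked, in the order asked, and still so for the second after the job is handed in, with the robot touching nothing.
It also fails if it takes over 118 s, if anything falls off the work surface, if the arm or the gripper's body presses on something with over 40 N, if the wrist force passes 120 N, or if a joint passes its speed limit or range.

## Working session

There is one attempt and no reset: what is moved stays moved. The work goes in short steps, Python scripts to look and compute and a tool call to move; the robot and the scene stay as the last step left them, time stands still between calls to the robot, and variables do not carry over. Pictures are saved under pics/ and viewed, at most 17 in all, crops included, and the job is handed in when it is done.

Besides the shell and the picture viewer there is one more tool, called after "Call:" by a JSON object that holds its "fn" and its "kwargs". send_rows: Moves the arm, as the interface text tells. Its arguments: {"type":"object","properties":{"rows":{"type":"array","items":{"type":"array","items":{"type":"array","items":{"type":"number"}}}},"grip":{"type":"number"}},"required":["rows"]}

```bash
ls; mkdir -p pics; python3 - <<'E'
from cell import ctrl
import cv2,numpy as np
s=ctrl.read_state()
for k in ('clock','eef_pos','tool_rot','force','width','gripper_force'):print(k,s[k])
for n in('side','top'):
    d=ctrl.get_image(n);cv2.imwrite(f'pics/{n}0.png',d['pixels'][:,:,::-1])
    print(n,d['fx'],d['fy'],d['cx'],d['cy'],d['D']);print(np.round(d['extrinsics'],3))
E
```

```text
pics
clock 0.0
eef_pos [ 158.71586222 -629.80466655  302.96720734]
tool_rot [-3.13964739e+00  1.19547114e-05  2.46783069e-01]
force [-0.68341779 -0.47928057 -0.28253987]
width 85.63531848223316
gripper_force 0.0
side 453.8814033392197 453.8814033392197 322.5333429012361 240.44920482511193 [0.03859721 0.         0.         0.         0.        ]
[[-9.95000e-01  6.70000e-02 -7.60000e-02  5.13038e+02]
 [-1.01000e-01 -6.81000e-01  7.25000e-01  6.02342e+02]
 [-3.00000e-03  7.29000e-01  6.84000e-01  6.41847e+02]
 [ 0.00000e+00  0.00000e+00  0.00000e+00  1.00000e+00]]
top 565.2143856682467 565.2143856682467 313.4473390135305 247.52623711642488 [0.04004992 0.         0.         0.         0.        ]
[[ 3.20000e-02  9.70000e-01 -2.39000e-01  3.64894e+02]
 [-9.99000e-01  3.30000e-02 -1.00000e-03 -2.69740e+01]
 [ 7.00000e-03  2.39000e-01  9.71000e-01  9.38630e+02]
 [ 0.00000e+00  0.00000e+00  0.00000e+00  1.00000e+00]]
```

View pics/top0.png

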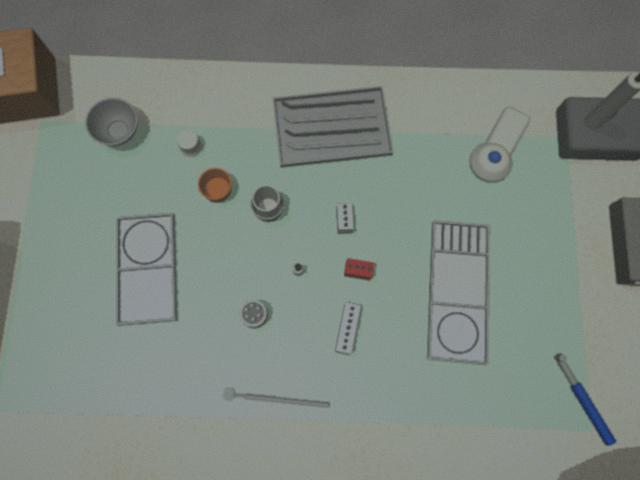

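View pics/side0.png

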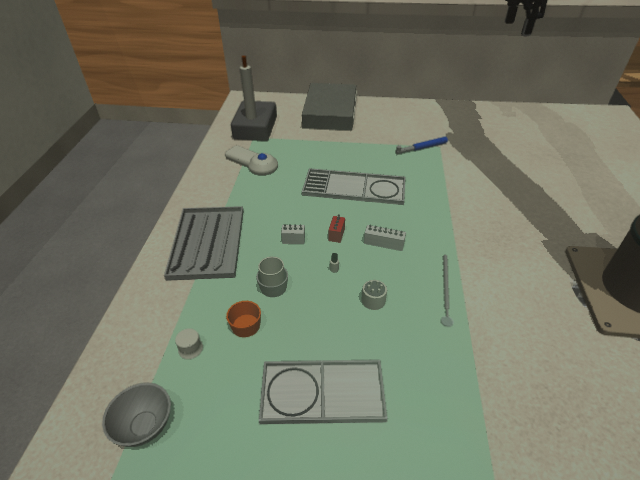

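The top view shows:
- the short tray at (146,268), its ring bay at the top
- the long tray at (459,292), its ring at (458,333)
- the nested cups at (267,202), the orange look-alike at (215,185)
- the file stand at (254,313)
- the white 4-bur block at (345,217), the red look-alike at (360,268), and the long 7-bur block at (348,328)

The side view matches: cups (272,277), stand (374,294), short block (293,233), red (337,228), long block (385,237).

For the short block, the candidates are the white one with four burs at (345,217), the red one and the long one; the white one fits. For the wide cup, the grey one at (267,202) holds the tall cup, so it fits and the orange one doesn't. I'll confirm both in enlarged crops.

```bash
cat > h.py <<'E'
import cv2,numpy as np
from cell import ctrl
def cam(n):
    d=ctrl.get_image(n);K=np.array([[d['fx'],0,d['cx']],[0,d['fy'],d['cy']],[0,0,1]]);return d['pixels'][:,:,::-1].copy(),K,np.array(d['D'],float),np.array(d['extrinsics'])
def ray(c,uv):
    x,y=cv2.undistortPoints(np.array([[uv]],float),c[1],c[2])[0,0]
    return c[3][:3,3],c[3][:3,:3]@np.array([x,-y,-1])
def atz(c,uv,z):
    o,d=ray(c,uv);return o+d*(z-o[2])/d[2]
def proj(c,P):
    p=(np.atleast_2d(P)-c[3][:3,3])@c[3][:3,:3]*[1,-1,-1]
    return cv2.projectPoints(p,np.zeros(3),np.zeros(3),c[1],c[2])[0][:,0]
def tri(c1,u1,c2,u2):
    (a,d),(b,e)=ray(c1,u1),ray(c2,u2);d=d/np.linalg.norm(d);e=e/np.linalg.norm(e)
    t=np.linalg.lstsq(np.c_[d,-e],b-a,rcond=None)[0];p,q=a+d*t[0],b+e*t[1];return (p+q)/2,np.linalg.norm(p-q)
def crop(im,x0,y0,x1,y1,s):
    o=cv2.resize(im[y0:y1,x0:x1],None,fx=s,fy=s,interpolation=cv2.INTER_CUBIC)
    for v in range(-(-x0//20)*20,x1,20):cv2.putText(o,str(v),((v-x0)*s,9),0,.35,(0,0,255));cv2.line(o,((v-x0)*s,10),((v-x0)*s,16),(0,0,255))
    for v in range(-(-y0//20)*20,y1,20):cv2.putText(o,str(v),(0,(v-y0)*s),0,.35,(0,0,255));cv2.line(o,(0,(v-y0)*s),(8,(v-y0)*s),(0,0,255))
    return o
E
python3 - <<'E'
from h import *
t=cv2.imread('pics/top0.png');s=cv2.imread('pics/side0.png')
cv2.imwrite('pics/c1.png',crop(t,190,170,390,365,3));cv2.imwrite('pics/c2.png',crop(s,225,205,425,335,4))
a=crop(t,105,205,185,370,3);b=crop(t,420,205,500,370,3);cv2.imwrite('pics/c3.png',np.hstack([a,b]))
a=crop(s,250,345,400,435,4);b=crop(s,295,160,415,210,4);b=cv2.copyMakeBorder(b,0,0,0,120,0);cv2.imwrite('pics/c4.png',np.vstack([a,b]))
E
```

```text
(no output)
```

View pics/c1.png

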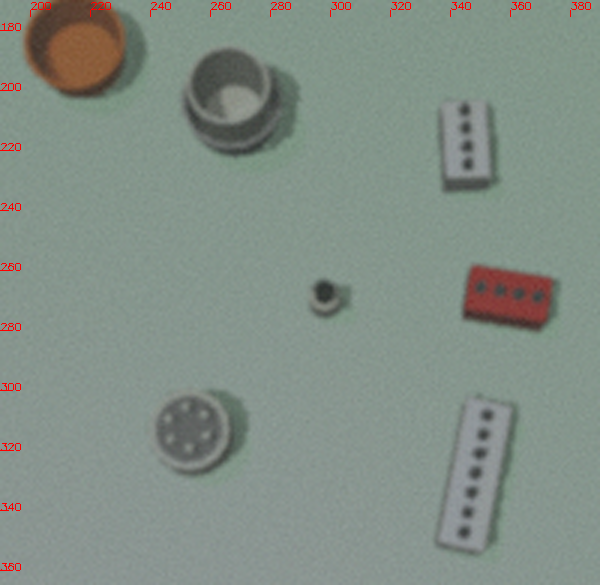

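View pics/c2.png

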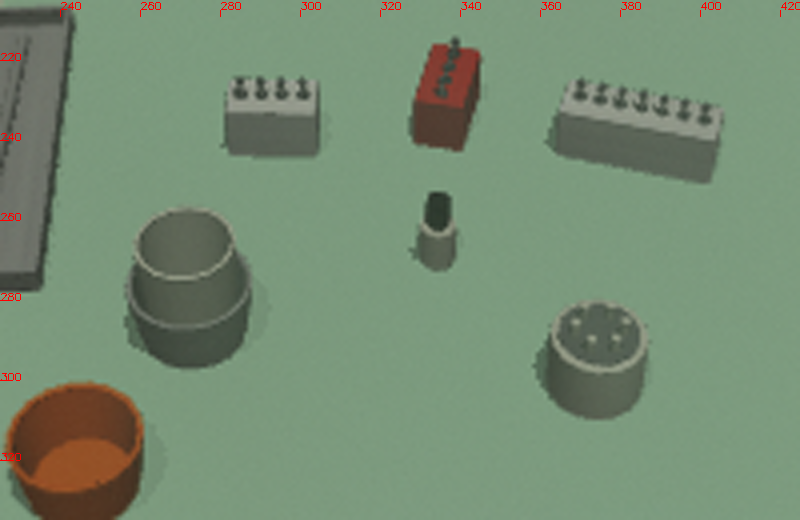

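View pics/c3.png

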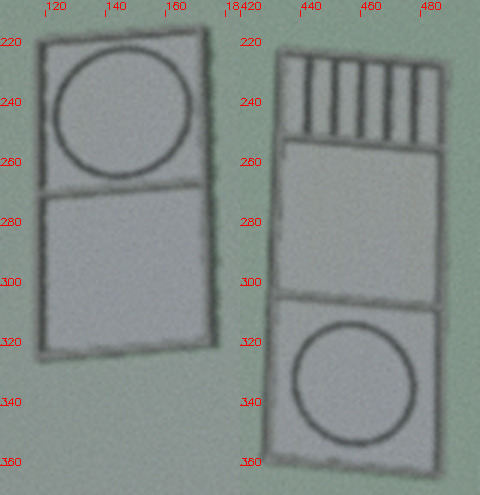

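View pics/c4.png

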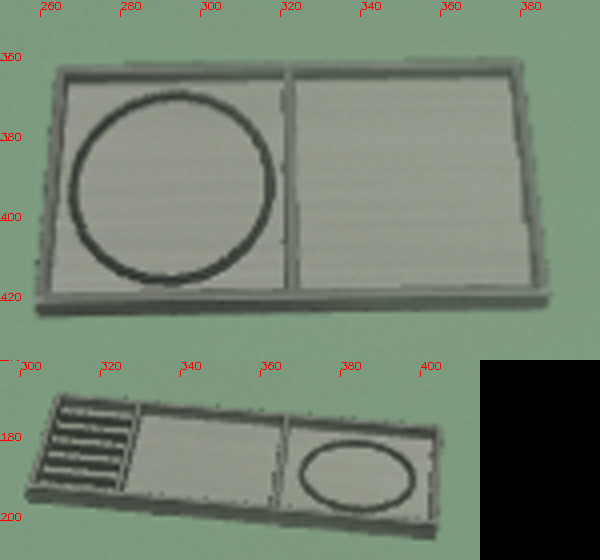

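The crops confirm three things: the steel wide cup with the tall cup in it at top (267,199), distinct from the orange one at (215,185); the white four-bur block at (345.5,216.7), distinct from the red one; and the file stand at (253,313). Next I'll triangulate.

```bash
python3 - <<'E'
from h import *
t=cam('top');s=cam('side')
P=dict(tall_rim=((267,198.7),(271.1,265.8),60),stand_top=((253.3,313.3),(374.6,289),34),blk_top=((345.5,216.7),(293.5,228.8),32),
 s_ring=((145.7,242.3),(293,392),6),s_plain=((147.3,294.5),(352.8,390),4),l_ring=((458,333),(384.5,189),6),l_plain=((460,279),(346.3,184.8),4))
for k,(a,b,z) in P.items():
    p,e=tri(t,a,s,b);print(k,p.round(1),round(e,1),'top@z',atz(t,a,z)[:2].round(1),'side@z',atz(s,b,z)[:2].round(1))
yaw=lambda a,b:np.degrees(np.arctan2(*(a-b)[1::-1]))
f=lambda x,y,x0=190,y0=170:(x0+x/3,y0+y/3)
print('blk yaw',yaw(atz(t,f(440,101),32),atz(t,f(443,180),32)),yaw(atz(t,f(490,101),32),atz(t,f(493,178),32)))
g=lambda x,y:f(x,y,105,205); l=lambda x,y:f(x-240,y,420,205)
print('short x axis',yaw(atz(t,g(122,34),12),atz(t,g(127,353),12)),'long x',yaw(atz(t,l(362,57),12),atz(t,l(353,467),12)))
E
```

```text
tall_rim [663.1  53.   52.9] 0.1 top@z [660.8  52.4] side@z [661.3  59.7]
stand_top [476.6  67.4  27.5] 0.5 top@z [476.1  66.6] side@z [476.8  73. ]
blk_top [643.9 -78.3  27. ] 1.2 top@z [643. -78.] side@z [642.3 -72.5]
s_ring [595.4 260.5  -1.3] 0.9 top@z [594.1 258.2] side@z [594.  264.4]
s_plain [505.4 248.5  -0.6] 1.7 top@z [505.5 247. ] side@z [504.6 251.2]
l_ring [ 4.581e+02 -2.683e+02 -3.000e-01] 2.1 top@z [ 458.5 -266.9] side@z [ 457.7 -259.4]
l_plain [ 548.3 -274.1    1.4] 2.1 top@z [ 548.8 -273.6] side@z [ 547.1 -270.1]
blk yaw 3.3425134010541426 2.999801750233171
short x axis 6.753533231144376 long x -3.0224499290804685
```

Call:
{"fn": "send_rows", "kwargs": {"rows": [[[37.7,-31.2,2.5,0,0,0.247],[37.7,-31.2,2.5,0,0,0.247],[37.7,-31.2,2.5,0,0,0.247],[37.7,-31.2,2.5,0,0,0.247],[37.7,-31.2,2.5,0,0,0.247],[37.7,-31.2,2.5,0,0,0.247],[37.7,-31.2,2.5,0,0,0.247],[37.7,-31.2,2.5,0,0,0.247],[37.7,-31.2,2.5,0,0,0.247],[37.7,-31.2,2.5,0,0,0.247]]], "grip": 0}}

```text
clock: 1.2
eef_pos: [449.7, -232.7, 278.8]
tool_rot: [-3.141, -0.001, 0.002]
force: [0.6, -0.1, 0.4]
width: 85.4
gripper_force: 0.0
```

Call:
{"fn": "send_rows", "kwargs": {"rows": [[[21.1,-28.7,7.9,0,0,0],[21.1,-28.7,7.9,0,0,0],[21.1,-28.7,7.9,0,0,0],[21.1,-28.7,7.9,0,0,0],[21.1,-28.7,7.9,0,0,0],[21.1,-28.7,7.9,0,0,0],[21.1,-28.7,7.9,0,0,0],[21.1,-28.7,7.9,0,0,0],[21.1,-28.7,7.9,0,0,0],[21.1,-28.7,7.9,0,0,0]]], "grip": 60}}

```text
clock: 2.2
eef_pos: [658.6, 50.0, 199.6]
tool_rot: [3.14, 0.001, -0.001]
force: [-0.8, -0.0, 0.7]
width: 64.8
gripper_force: 0.0
```

```bash
python3 - <<'E'
from h import *
t=cam('top');s=cam('side');p=np.array(ctrl.read_state()['eef_pos'])
print(p, proj(s,[p-[0,0,z] for z in (0,60,73,86)]).round(1).tolist(),proj(t,[p]).round(1))
cv2.imwrite('pics/s1.png',np.vstack([crop(s[0],180,110,380,310,3)]))
E
```

```text
[658.62672291  48.65202637 200.30616025] [[266.8, 199.3], [270.0, 227.8], [270.6, 233.6], [271.3, 239.2]] [[262.2 167.7]]
```

View pics/s1.png

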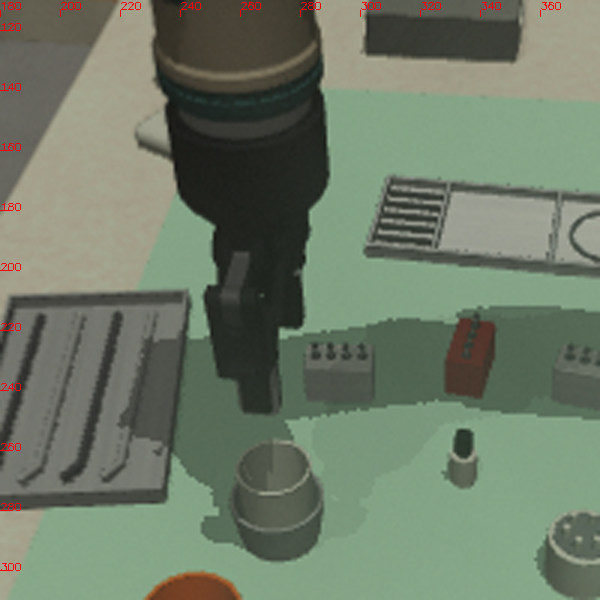

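The picture shows the nested cups at (272,270), with the near finger's tip ending at about (267,247) and the far one at (277,219).

```bash
python3 - <<'E'
from h import *
s=cam('side')
for i in range(3): print(np.array(ctrl.read_state()['eef_pos']).round(1))
p=np.array([658.6,49.5,200])
for d in (60,66,70,73,76,80): print(d,proj(s,[p+[0,46,-d],p+[0,57,-d],p+[-11,-33,-d]]).round(1).tolist())
print(proj(s,[661,54,60]),proj(s,[661,54,54]))
E
```

```text
[658.8  48.8 200.5]
[658.8  48.8 200.5]
[658.8  48.8 200.5]
60 [[264.6, 247.4], [263.2, 252.3], [279.8, 215.9]]
66 [[264.9, 250.1], [263.6, 255.0], [280.1, 218.6]]
70 [[265.1, 251.9], [263.8, 256.7], [280.2, 220.4]]
73 [[265.3, 253.2], [264.0, 258.1], [280.3, 221.7]]
76 [[265.5, 254.5], [264.2, 259.4], [280.4, 223.0]]
80 [[265.7, 256.3], [264.4, 261.1], [280.6, 224.7]]
[[271.84342076 263.5091692 ]] [[272.10994911 265.84243801]]
```

Call:
{"fn": "send_rows", "kwargs": {"rows": [[[0.2,-0.5,2,0,0,0],[0.2,-0.5,4,0,0,0],[0.2,-0.5,6,0,0,0],[0.2,-0.5,8,0,0,0],[0.2,-0.5,9.2,0,0,0],[0.2,-0.5,9.2,0,0,0]]]}}

```text
clock: 2.95
eef_pos: [660.0, 55.0, 106.6]
tool_rot: [3.141, 0.003, -0.002]
force: [0.4, 0.2, -0.7]
width: 65.5
gripper_force: 0.0
```

```bash
python3 - <<'E'
from h import *
t=cam('top');s=cam('side')
cv2.imwrite('pics/s2.png',np.hstack([crop(s[0],220,190,320,310,4),crop(t[0],220,140,320,260,4)]))
E
```

```text
(no output)
```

View pics/s2.png

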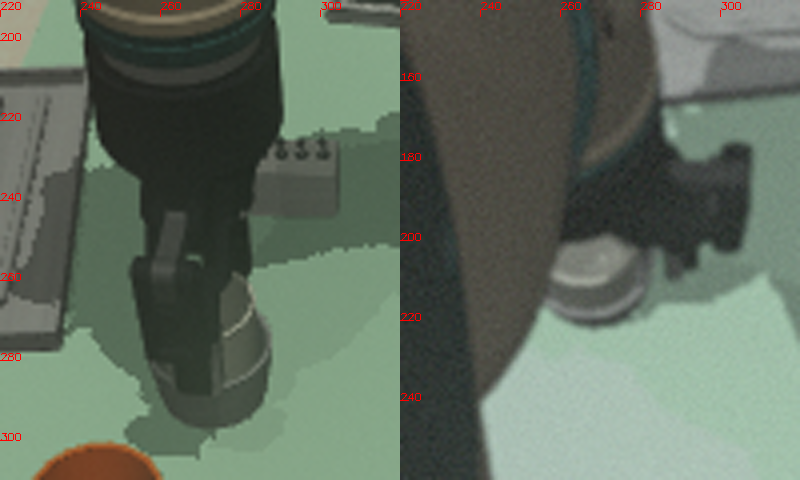

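```bash
python3 - <<'E'
from h import *
s=cam('side')
p=np.array(ctrl.read_state()['eef_pos']);print(p)
for d in (55,60,65,70,75): print(d,proj(s,[p+[0,32,-d],p+[0,40,-d],p+[0,47,-d]]).round(1).tolist())
print('wide rim near/far/centre',proj(s,[[661,83,34],[661,25,34]]).round(1).tolist())
E
```

```text
[661.93152177  55.88859521 109.08354636]
55 [[268.0, 279.9], [267.1, 283.4], [266.4, 286.4]]
60 [[268.3, 281.8], [267.4, 285.3], [266.6, 288.4]]
65 [[268.5, 283.7], [267.6, 287.2], [266.9, 290.3]]
70 [[268.7, 285.6], [267.9, 289.1], [267.1, 292.2]]
75 [[269.0, 287.5], [268.1, 291.0], [267.4, 294.0]]
wide rim near/far/centre [[270.0, 285.5], [275.8, 262.0]]
```

Call:
{"fn": "send_rows", "kwargs": {"rows": [[[0,0.1,0.2,0,0,0],[0,0.1,0.2,0,0,0],[0,0.1,0.2,0,0,0],[0,0.1,0.2,0,0,0],[0,0.1,0.2,0,0,0],[0,0.1,0.2,0,0,0]]], "grip": 255}}

```text
clock: 3.7
eef_pos: [662.1, 55.2, 107.3]
tool_rot: [-3.142, -0.002, -0.0]
force: [-1.0, 0.5, 6.3]
width: 43.7
gripper_force: 60.6
```

Call:
{"fn": "send_rows", "kwargs": {"rows": [[[0,0,-0.5,0,0,0],[0,0,-1,0,0,0],[0,0,-2,0,0,0],[0,0,-3,0,0,0],[0,0,-4.5,0,0,0],[0,0,-6,0,0,0],[0,0,-7.5,0,0,0],[0,0,-9,0,0,0],[0,0,-9,0,0,0]]]}}

```text
clock: 4.6
eef_pos: [662.8, 55.3, 199.1]
tool_rot: [-3.141, -0.005, -0.0]
force: [0.6, 1.3, -0.1]
width: 43.7
gripper_force: 61.0
```

```bash
python3 - <<'E'
from h import *
t=cam('top');s=cam('side')
cv2.imwrite('pics/s3.png',np.hstack([crop(s[0],220,190,320,310,4),crop(t[0],220,140,320,260,4)]))
E
```

```text
(no output)
```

View pics/s3.png

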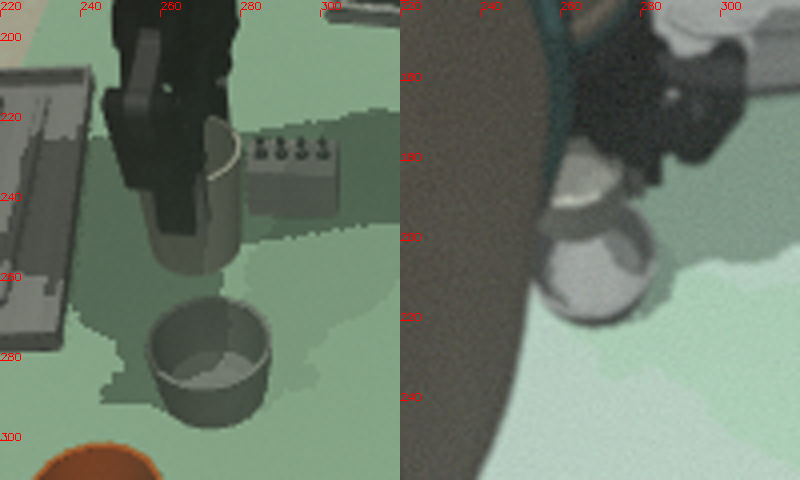

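The picture shows the tall cup clear in the gripper at (266,240) and the wide cup still standing on the table at (272,285).

Call:
{"fn": "send_rows", "kwargs": {"rows": [[[-1,1.6,0,0,0,0],[-3.5,5.5,0,0,0,0],[-6,9.4,0,0,0,0],[-8.5,13.3,0,0,0,0],[-11,17.3,0,0,0,0],[-13.5,21.2,0,0,0,0],[-16,25.1,0,0,0,0],[-18.5,29,0,0,0,0],[-20,31.4,0,0,0,0],[-20.4,32.0,0,0,0,0]]]}}

```text
clock: 5.7
eef_pos: [453.9, -268.4, 195.2]
tool_rot: [3.14, 0.003, -0.007]
force: [1.0, 0.1, -1.0]
width: 44.1
gripper_force: 61.1
```

Call:
{"fn": "send_rows", "kwargs": {"rows": [[[0,0,2,0,0,0],[0,0,4,0,0,0],[0,0,6,0,0,0],[0,0,7,0,0,0],[0,0,7,0,0,0]]]}}

```text
clock: 6.2
eef_pos: [456.8, -263.4, 124.4]
tool_rot: [-3.139, 0.003, 0.001]
force: [-0.3, 1.1, 0.1]
width: 44.1
gripper_force: 61.1
```

```bash
python3 - <<'E'
from h import *
t=cam('top');s=cam('side');print(ctrl.read_state()['eef_pos'])
cv2.imwrite('pics/s4.png',np.hstack([crop(s[0],335,110,435,220,4),crop(t[0],400,260,500,370,4)]))
E
```

```text
[ 457.57738451 -264.2687288   126.02763875]
```

View pics/s4.png

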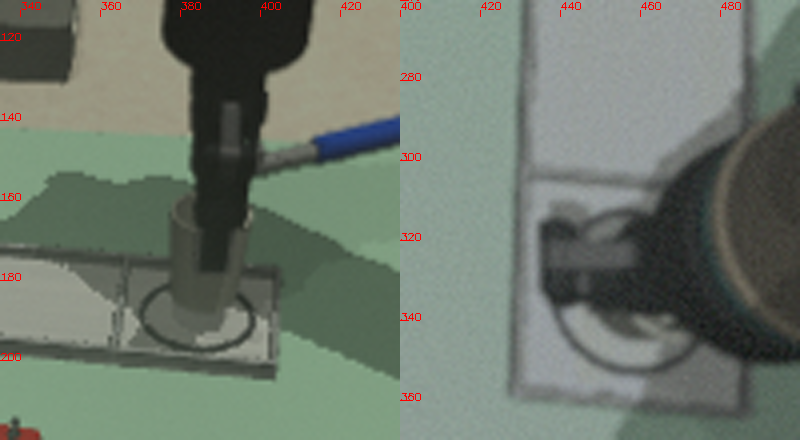

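The picture shows the cup above the ring: its foot is about 2 px (4 mm) right of the ring's centre, which is at side (384.3,189). I'll shift +x a little and lower.

Call:
{"fn": "send_rows", "kwargs": {"rows": [[[0.3,0,0.5,0,0,0],[0.3,0,1.0,0,0,0],[0.3,0,1.4,0,0,0],[0.3,0,1.6,0,0,0],[0.3,0,1.6,0,0,0]]]}}

```text
clock: 6.8
eef_pos: [460.0, -264.6, 109.6]
tool_rot: [-3.141, 0.001, -0.0]
force: [-0.9, -0.3, -0.9]
width: 43.8
gripper_force: 61.1
```

Call:
{"fn": "send_rows", "kwargs": {"rows": [[[0,0,0.1,0,0,0],[0,0,0.1,0,0,0]]]}}

```text
clock: 7.0
eef_pos: [460.2, -264.7, 108.9]
tool_rot: [3.142, -0.0, -0.0]
force: [-0.1, 0.3, -1.3]
width: 43.5
gripper_force: 61.1
```

Call:
{"fn": "send_rows", "kwargs": {"rows": [[[0,0,0.1,0,0,0],[0,0,0.1,0,0,0]]]}}

```text
clock: 7.2
eef_pos: [460.2, -264.6, 107.9]
tool_rot: [-3.142, 0.0, -0.0]
force: [0.1, 0.3, -0.6]
width: 43.8
gripper_force: 61.1
```

Call:
{"fn": "send_rows", "kwargs": {"rows": [[[0,0,0.1,0,0,0],[0,0,0.1,0,0,0]]]}}

```text
clock: 7.4
eef_pos: [460.4, -264.7, 107.3]
tool_rot: [3.141, -0.001, -0.0]
force: [-1.0, 0.4, 4.2]
width: 43.7
gripper_force: 61.4
```

Call:
{"fn": "send_rows", "kwargs": {"rows": [[[0,0,0,0,0,0],[0,0,0,0,0,0],[0,0,0,0,0,0],[0,0,0,0,0,0]]], "grip": 60}}

```text
clock: 7.8
eef_pos: [460.1, -264.7, 106.8]
tool_rot: [-3.142, 0.0, -0.0]
force: [-0.1, 0.0, 0.7]
width: 65.4
gripper_force: 0.0
```

Call:
{"fn": "send_rows", "kwargs": {"rows": [[[0,0,-1,0,0,0],[0,0,-3,0,0,0],[0,0,-5.5,0,0,0],[0,0,-8,0,0,0],[0,0,-9,0,0,0],[0,0,-9,0,0,0]]]}}

```text
clock: 8.4
eef_pos: [460.9, -265.1, 198.5]
tool_rot: [3.14, -0.003, -0.0]
force: [0.1, 0.7, -0.3]
width: 65.4
gripper_force: 0.0
```

Call:
{"fn": "send_rows", "kwargs": {"rows": [[[0.2,-4,0,0,0,0],[0.4,-8,0,0,0,0],[0.6,-12,0,0,0,0],[0.8,-16,0,0,0,0],[1,-20,0,0,0,0],[1.2,-24,0,0,0,0],[1.3,-28,0,0,0,0],[1.5,-32,0,0,0,0],[1.5,-33.3,0,0,0,0],[1.5,-33.3,0,0,0,0]]]}}

```text
clock: 9.4
eef_pos: [474.6, 70.6, 196.0]
tool_rot: [-3.141, 0.002, 0.005]
force: [-0.1, 0.3, 0.8]
width: 65.2
gripper_force: 0.0
```

Call:
{"fn": "send_rows", "kwargs": {"rows": [[[0,0,2,0,0,0],[0,0,4,0,0,0],[0,0,6,0,0,0],[0,0,6.5,0,0,0],[0,0,6.5,0,0,0]]]}}

```text
clock: 9.9
eef_pos: [474.7, 66.5, 131.2]
tool_rot: [3.14, 0.002, -0.003]
force: [-0.7, -0.6, 0.5]
width: 65.5
gripper_force: 0.0
```

```bash
python3 - <<'E'
from h import *
t=cam('top');s=cam('side');p=np.array(ctrl.read_state()['eef_pos']);print(p,proj(s,[[476,69,34],[p[0],p[1],34]]))
cv2.imwrite('pics/s5.png',np.hstack([crop(s[0],325,215,425,325,4),crop(s[0],335,130,435,240,4)]))
E
```

```text
[475.51041234  67.32186045 132.32214147] [[375.0926627  287.29160703]
 [375.38703254 286.59272075]]
```

View pics/s5.png

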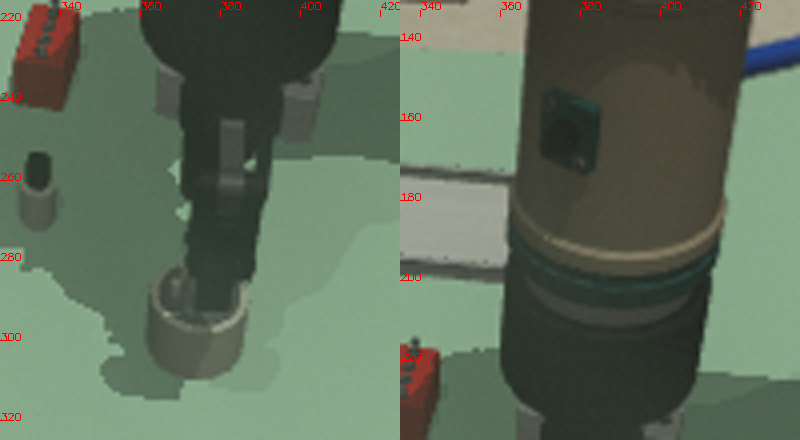

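The picture shows the near fingertip at (377,292), in line with the stand's axis at u≈374.5, so the grasp is aligned. Descending.

Call:
{"fn": "send_rows", "kwargs": {"rows": [[[0.1,-0.1,1.5,0,0,0],[0.1,-0.1,3,0,0,0],[0.1,-0.1,4.5,0,0,0],[0.1,-0.1,5.3,0,0,0],[0.1,-0.1,5.3,0,0,0]]]}}

```text
clock: 10.5
eef_pos: [476.7, 69.2, 79.0]
tool_rot: [3.142, -0.001, -0.001]
force: [-0.3, 0.1, 0.8]
width: 65.3
gripper_force: 0.0
```

Call:
{"fn": "send_rows", "kwargs": {"rows": [[[0,0,0,0,0,0],[0,0,0,0,0,0],[0,0,0,0,0,0],[0,0,0,0,0,0],[0,0,0,0,0,0]]], "grip": 255}}

```text
clock: 11.0
eef_pos: [476.7, 69.2, 80.0]
tool_rot: [-3.141, -0.002, -0.0]
force: [-1.6, 0.1, 6.2]
width: 42.5
gripper_force: 60.8
```

Call:
{"fn": "send_rows", "kwargs": {"rows": [[[0,0,-1,0,0,0],[0,0,-3,0,0,0],[0,0,-5,0,0,0],[0,0,-7,0,0,0],[0,0,-9,0,0,0],[0,0,-11,0,0,0],[0,0,-12,0,0,0],[0,0,-12,0,0,0]]]}}

```text
clock: 11.8
eef_pos: [477.0, 69.4, 200.5]
tool_rot: [-3.141, -0.003, -0.0]
force: [-0.0, 0.4, -0.3]
width: 42.4
gripper_force: 61.0
```

Call:
{"fn": "send_rows", "kwargs": {"rows": [[[0.4,2,0,0,0,0],[1.3,6,0,0,0,0],[2.2,10,0,0,0,0],[3.1,14,0,0,0,0],[4,18.5,0,0,0,0],[4.9,23,0,0,0,0],[5.8,27.5,0,0,0,0],[6.6,31.5,0,0,0,0],[7.2,34,0,0,0,0],[7.2,34,0,0,0,0]]]}}

```text
clock: 12.8
eef_pos: [547.3, -276.1, 197.9]
tool_rot: [3.138, 0.0, -0.006]
force: [-1.1, 0.4, -0.7]
width: 42.2
gripper_force: 61.0
```

Call:
{"fn": "send_rows", "kwargs": {"rows": [[[0,0,2,0,0,0],[0,0,4,0,0,0],[0,0,6,0,0,0],[0,0,8,0,0,0],[0,0,9,0,0,0],[0,0,9,0,0,0]]]}}

```text
clock: 13.4
eef_pos: [547.0, -269.3, 106.9]
tool_rot: [-3.139, 0.004, 0.0]
force: [0.6, 0.2, -1.2]
width: 42.0
gripper_force: 61.0
```

```bash
python3 - <<'E'
from h import *
t=cam('top');s=cam('side');p=np.array(ctrl.read_state()['eef_pos']);print(p,proj(s,[[548.5,-272,4],p*[1,1,0]+[0,0,30]]))
cv2.imwrite('pics/s6.png',np.hstack([crop(s[0],300,120,420,220,3),crop(t[0],400,220,510,370,3)[:300]]))
E
```

```text
[ 548.27213813 -270.43658561  109.04028088] [[345.75826535 184.28950624]
 [346.17415801 175.56540534]]
```

View pics/s6.png

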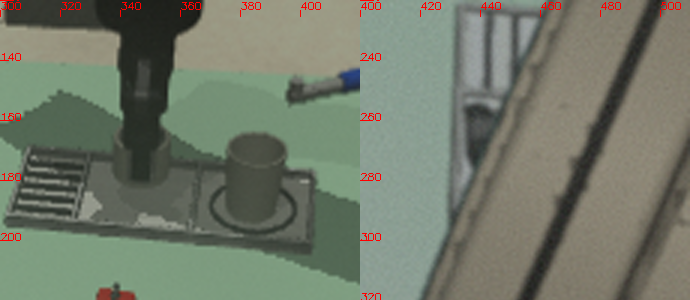

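The picture shows the tall cup upright inside the ring at (385,180). The stand hangs at u≈346.7, over the plain bay's centre (346).

Call:
{"fn": "send_rows", "kwargs": {"rows": [[[0,0,1,0,0,0],[0,0,1.8,0,0,0],[0,0,2.2,0,0,0],[0,0,2.2,0,0,0]]]}}

```text
clock: 13.9
eef_pos: [547.8, -270.5, 86.2]
tool_rot: [-3.141, 0.001, -0.0]
force: [-0.2, -0.1, -0.7]
width: 42.1
gripper_force: 61.0
```

Call:
{"fn": "send_rows", "kwargs": {"rows": [[[0,0,0.1,0,0,0],[0,0,0.1,0,0,0]]]}}

```text
clock: 14.1
eef_pos: [548.3, -270.8, 86.1]
tool_rot: [3.141, -0.0, -0.0]
force: [-0.3, -0.2, -0.6]
width: 42.4
gripper_force: 61.0
```

Call:
{"fn": "send_rows", "kwargs": {"rows": [[[0,0,0.1,0,0,0],[0,0,0.1,0,0,0]]]}}

```text
clock: 14.3
eef_pos: [548.2, -270.7, 85.0]
tool_rot: [3.142, -0.0, -0.0]
force: [-0.6, 0.9, -1.4]
width: 42.1
gripper_force: 61.0
```

Call:
{"fn": "send_rows", "kwargs": {"rows": [[[0,0,0.1,0,0,0],[0,0,0.1,0,0,0]]]}}

```text
clock: 14.5
eef_pos: [548.3, -270.7, 84.1]
tool_rot: [3.141, -0.0, -0.0]
force: [0.2, -0.3, 0.1]
width: 41.9
gripper_force: 61.3
```

Call:
{"fn": "send_rows", "kwargs": {"rows": [[[0,0,0.05,0,0,0],[0,0,0.05,0,0,0]]]}}

```text
clock: 14.7
eef_pos: [548.3, -270.8, 84.1]
tool_rot: [3.142, -0.0, -0.0]
force: [-1.8, 0.5, 5.5]
width: 42.3
gripper_force: 61.8
```

Call:
{"fn": "send_rows", "kwargs": {"rows": [[[0,0,0,0,0,0],[0,0,0,0,0,0],[0,0,0,0,0,0],[0,0,0,0,0,0]]], "grip": 60}}

```text
clock: 15.1
eef_pos: [548.2, -270.6, 83.3]
tool_rot: [-3.142, 0.0, -0.0]
force: [-0.2, -0.4, 0.0]
width: 65.4
gripper_force: 0.0
```

Call:
{"fn": "send_rows", "kwargs": {"rows": [[[0,0,-1,0,0,0],[0,0,-3,0,0,0],[0,0,-5.5,0,0,0],[0,0,-8,0,0,0],[0,0,-10,0,0,0],[0,0,-11,0,0,0],[0,0,-11,0,0,0]]]}}

```text
clock: 15.8
eef_pos: [548.9, -271.1, 195.2]
tool_rot: [3.14, -0.003, -0.0]
force: [-0.9, 0.7, 0.5]
width: 65.5
gripper_force: 0.0
```

Call:
{"fn": "send_rows", "kwargs": {"rows": [[[1.9,-3.9,0,0,0,0],[3.8,-7.8,0,0,0,0],[5.7,-11.7,0,0,0,-0.05],[7.6,-15.6,0,0,0,-0.05],[9.2,-19,0,0,0,-0.05],[9.4,-19.4,0,0,0,-0.05],[9.4,-19.4,0,0,0,-0.05]]]}}

```text
clock: 16.5
eef_pos: [642.0, -74.7, 192.0]
tool_rot: [-3.141, 0.002, 0.053]
force: [-0.4, -0.5, -0.2]
width: 65.2
gripper_force: 0.0
```

Call:
{"fn": "send_rows", "kwargs": {"rows": [[[0,0,2,0,0,0],[0,0,4,0,0,0],[0,0,6,0,0,0],[0,0,6,0,0,0]]]}}

```text
clock: 16.9
eef_pos: [639.2, -78.8, 130.3]
tool_rot: [3.141, 0.007, 0.047]
force: [-0.9, 1.2, 0.0]
width: 65.0
gripper_force: 0.0
```

```bash
python3 - <<'E'
from h import *
t=cam('top');s=cam('side');p=np.array(ctrl.read_state()['eef_pos']);print(p)
cv2.imwrite('pics/s7.png',np.vstack([crop(s[0],240,140,440,260,4)]))
E
```

```text
[641.46588306 -78.60988199 133.19688272]
```

View pics/s7.png

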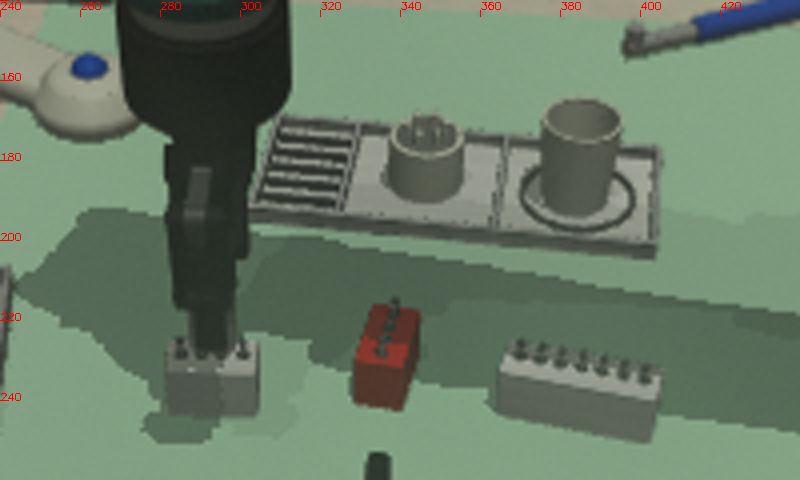

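The picture shows the stand flat in the middle of its bay at (346,180) and the tall cup in the ring. The near fingertip at u≈292.5 is centred over the white four-bur block (293,233); the red one stays clear at (337,228).

Call:
{"fn": "send_rows", "kwargs": {"rows": [[[0.1,-0.2,1.5,0,0,0],[0.1,-0.2,3,0,0,0],[0.1,-0.2,4.5,0,0,0],[0.1,-0.2,5.2,0,0,0],[0.1,-0.2,5.2,0,0,0]]]}}

```text
clock: 17.5
eef_pos: [642.1, -74.5, 79.6]
tool_rot: [-3.141, 0.003, 0.05]
force: [0.5, -0.3, 0.7]
width: 65.5
gripper_force: 0.0
```

Call:
{"fn": "send_rows", "kwargs": {"rows": [[[0,0,0,0,0,0],[0,0,0,0,0,0],[0,0,0,0,0,0],[0,0,0,0,0,0],[0,0,0,0,0,0],[0,0,0,0,0,0]]], "grip": 255}}

```text
clock: 18.1
eef_pos: [643.7, -74.8, 82.3]
tool_rot: [3.141, -0.002, 0.05]
force: [-1.5, -0.2, 6.1]
width: 25.1
gripper_force: 60.3
```

Call:
{"fn": "send_rows", "kwargs": {"rows": [[[0,0,-1,0,0,0],[0,0,-3,0,0,0],[0,0,-5,0,0,0],[0,0,-7,0,0,0],[0,0,-9,0,0,0],[0,0,-11,0,0,0],[0,0,-12,0,0,0],[0,0,-12,0,0,0]]]}}

```text
clock: 18.9
eef_pos: [643.8, -74.8, 203.0]
tool_rot: [3.141, -0.003, 0.05]
force: [-0.4, 0.6, -0.5]
width: 24.9
gripper_force: 59.7
```

Call:
{"fn": "send_rows", "kwargs": {"rows": [[[-0.8,-2,0,0,0,0],[-2.3,-6,0,0,0,-0.07],[-3.8,-10,0,0,0,-0.07],[-5.3,-14,0,0,0,-0.07],[-6.8,-18.2,0,0,0,-0.07],[-8.4,-22.5,0,0,0,-0.07],[-10,-27,0,0,0,-0.07],[-11.6,-31,0,0,0,-0.07],[-12.3,-33,0,0,0,-0.07],[-12.3,-33,0,0,0,-0.07]]]}}

```text
clock: 19.9
eef_pos: [500.9, 253.3, 200.0]
tool_rot: [-3.14, 0.003, 0.127]
force: [0.1, -0.4, -0.1]
width: 25.2
gripper_force: 59.7
```

Call:
{"fn": "send_rows", "kwargs": {"rows": [[[0,0,2,0,0,0],[0,0,4,0,0,0],[0,0,6,0,0,0],[0,0,8,0,0,0],[0,0,9,0,0,0],[0,0,9,0,0,0]]]}}

```text
clock: 20.5
eef_pos: [503.2, 247.4, 109.7]
tool_rot: [3.14, 0.003, 0.118]
force: [-0.4, -0.2, -0.7]
width: 24.6
gripper_force: 59.7
```

```bash
python3 - <<'E'
from h import *
t=cam('top');s=cam('side');s_=ctrl.read_state();p=np.array(s_['eef_pos']);print(p,s_['tool_rot'])
cv2.imwrite('pics/s8.png',np.hstack([crop(s[0],240,300,400,440,3),crop(t[0],100,200,200,340,3)]))
E
```

```text
[504.24803501 248.20870762 111.56483744] [ 3.14118865e+00 -1.80445458e-04  1.18921913e-01]
```

View pics/s8.png

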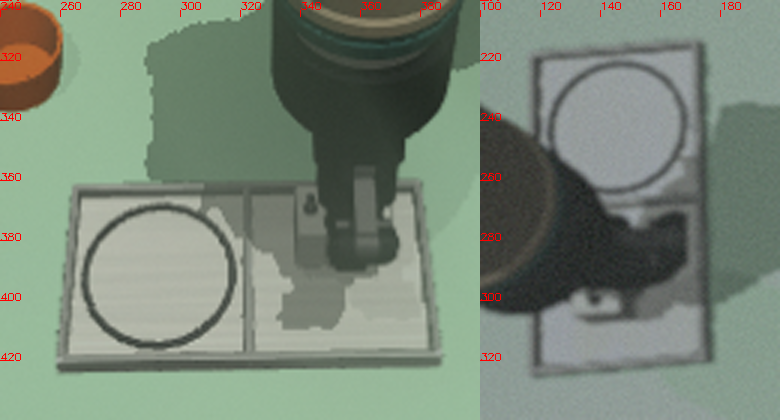

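The picture shows the block hanging over the plain bay of the short tray (left edge at side (338,380)), inside the walls. Its pose matches the computed bay centre, so I'm lowering it.

Call:
{"fn": "send_rows", "kwargs": {"rows": [[[0.1,0,1,0,0,0],[0.1,0,1.8,0,0,0],[0.1,0,2.2,0,0,0],[0.1,0,2.2,0,0,0]]]}}

```text
clock: 21.0
eef_pos: [504.4, 248.8, 88.7]
tool_rot: [3.141, 0.001, 0.12]
force: [-0.2, -0.3, -1.3]
width: 24.8
gripper_force: 59.7
```

Call:
{"fn": "send_rows", "kwargs": {"rows": [[[0,0,0.1,0,0,0],[0,0,0.1,0,0,0]]]}}

```text
clock: 21.2
eef_pos: [504.9, 249.0, 88.5]
tool_rot: [-3.142, -0.0, 0.12]
force: [1.2, -0.5, -0.4]
width: 24.9
gripper_force: 59.7
```

Call:
{"fn": "send_rows", "kwargs": {"rows": [[[0,0,0.1,0,0,0],[0,0,0.1,0,0,0]]]}}

```text
clock: 21.4
eef_pos: [504.9, 249.0, 87.5]
tool_rot: [-3.142, -0.0, 0.12]
force: [0.6, -0.4, 0.4]
width: 24.7
gripper_force: 59.7
```

Call:
{"fn": "send_rows", "kwargs": {"rows": [[[0,0,0.1,0,0,0],[0,0,0.1,0,0,0]]]}}

```text
clock: 21.6
eef_pos: [504.8, 249.0, 86.4]
tool_rot: [-3.142, 0.0, 0.12]
force: [-0.4, 0.2, -0.5]
width: 25.2
gripper_force: 59.7
```

Call:
{"fn": "send_rows", "kwargs": {"rows": [[[0,0,0.05,0,0,0],[0,0,0.05,0,0,0]]]}}

```text
clock: 21.8
eef_pos: [504.9, 248.9, 86.3]
tool_rot: [-3.141, -0.0, 0.12]
force: [-1.0, -1.6, 4.0]
width: 24.9
gripper_force: 60.3
```

Call:
{"fn": "send_rows", "kwargs": {"rows": [[[0,0,0,0,0,0],[0,0,0,0,0,0],[0,0,0,0,0,0],[0,0,0,0,0,0]]], "grip": 60}}

```text
clock: 22.2
eef_pos: [504.9, 248.9, 85.8]
tool_rot: [3.142, -0.0, 0.12]
force: [0.1, 0.6, -0.2]
width: 65.4
gripper_force: 0.0
```

Call:
{"fn": "send_rows", "kwargs": {"rows": [[[0,0,-1,0,0,0],[0,0,-3,0,0,0],[0,0,-5.5,0,0,0],[0,0,-8,0,0,0],[0,0,-10,0,0,0],[0,0,-11,0,0,0],[0,0,-11,0,0,0]]]}}

```text
clock: 22.9
eef_pos: [505.5, 249.3, 197.5]
tool_rot: [-3.14, -0.003, 0.12]
force: [0.4, 0.4, 0.7]
width: 65.3
gripper_force: 0.0
```

Call:
{"fn": "send_rows", "kwargs": {"rows": [[[2,3.3,0,0,0,-0.1],[4.4,7,0,0,0,-0.2],[6.8,10.8,0,0,0,-0.3],[9.2,14.6,0,0,0,-0.4],[11.5,18.4,0,0,0,-0.5],[13.2,21.1,0,0,0,-0.6],[13.2,21.1,0,0,0,-0.6],[13.2,21.1,0,0,0,-0.6]]], "grip": 30}}

```text
clock: 23.7
eef_pos: [660.5, 54.1, 194.4]
tool_rot: [-3.14, 0.002, 0.717]
force: [-0.7, 0.7, -0.3]
width: 75.6
gripper_force: 0.0
```

```bash
python3 - <<'E'
from h import *
t=cam('top');s=cam('side');s_=ctrl.read_state();p=np.array(s_['eef_pos']);print(p,s_['tool_rot'],s_['width'])
print(proj(s,[[662,55,34]]),proj(t,[[662,55,34]]))
cv2.imwrite('pics/s9.png',np.hstack([crop(s[0],200,200,360,340,3),crop(t[0],220,140,320,280,3)]))
E
```

```text
[659.96684956  56.73412755 194.83983071] [-3.13907055e+00  1.16871533e-03  7.20743000e-01] 74.79376190763273
[[272.3348809  273.81837657]] [[266.59486554 202.94504709]]
```

View pics/s9.png

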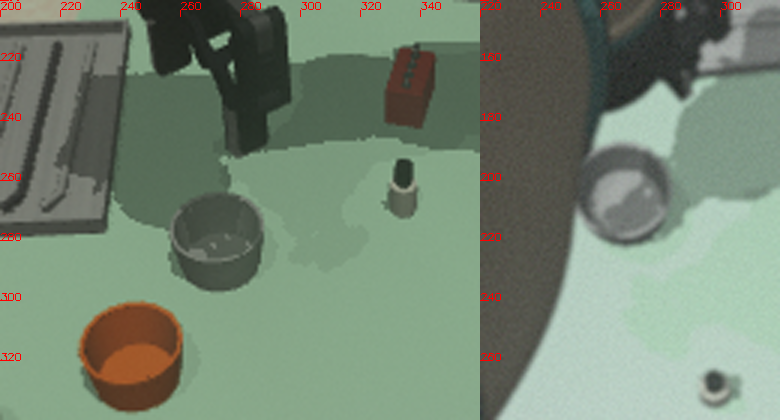

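The picture shows the wide cup at side (272.5,275.8) and top (268,203), unmoved. The orange cup stands clear at (244,320).

Call:
{"fn": "send_rows", "kwargs": {"rows": [[[0.1,0.2,2,0,0,0],[0.1,0.2,4,0,0,0],[0.1,0.2,6,0,0,0],[0.1,0.2,8,0,0,0],[0.1,0.2,9.5,0,0,0],[0.1,0.2,10.5,0,0,0],[0.1,0.2,11.3,0,0,0],[0.1,0.2,11.6,0,0,0],[0.1,0.2,11.6,0,0,0]]]}}

```text
clock: 24.7
eef_pos: [663.2, 54.4, 79.9]
tool_rot: [3.142, -0.0, 0.72]
force: [-0.5, -0.1, -0.5]
width: 75.4
gripper_force: 0.0
```

Call:
{"fn": "send_rows", "kwargs": {"rows": [[[0,0,0,0,0,0],[0,0,0,0,0,0],[0,0,0,0,0,0],[0,0,0,0,0,0],[0,0,0,0,0,0]]], "grip": 255}}

```text
clock: 25.2
eef_pos: [663.8, 54.4, 81.5]
tool_rot: [3.141, -0.002, 0.72]
force: [-1.2, -0.4, 5.2]
width: 54.8
gripper_force: 62.0
```

Call:
{"fn": "send_rows", "kwargs": {"rows": [[[0,0,-0.5,0,0,0],[0,0,-1.5,0,0,0],[0,0,-3,0,0,0],[0,0,-5,0,0,0],[0,0,-7,0,0,0],[0,0,-9,0,0,0],[0,0,-11,0,0,0],[0,0,-12,0,0,0],[0,0,-12,0,0,0]]]}}

```text
clock: 26.1
eef_pos: [664.3, 54.4, 202.4]
tool_rot: [3.139, -0.003, 0.72]
force: [0.0, 0.2, -0.7]
width: 54.4
gripper_force: 63.3
```

Call:
{"fn": "send_rows", "kwargs": {"rows": [[[0.8,-1.9,0,0,0,0],[2,-4.8,0,0,0,0],[3.3,-8,0,0,0,0],[4.6,-11.2,0,0,0,0],[6,-14.5,0,0,0,0],[7.3,-17.7,0,0,0,0],[8.1,-19.6,0,0,0,0],[8.3,-20.1,0,0,0,0],[8.3,-20.1,0,0,0,0]]]}}

```text
clock: 27.0
eef_pos: [592.5, 260.5, 199.2]
tool_rot: [-3.141, 0.001, 0.721]
force: [0.5, -0.5, -0.7]
width: 54.7
gripper_force: 63.3
```

Call:
{"fn": "send_rows", "kwargs": {"rows": [[[0,0,2,0,0,0],[0,0,4,0,0,0],[0,0,6,0,0,0],[0,0,8,0,0,0],[0,0,9,0,0,0],[0,0,9,0,0,0]]]}}

```text
clock: 27.6
eef_pos: [592.9, 257.8, 108.3]
tool_rot: [3.141, 0.004, 0.717]
force: [0.3, 0.3, -0.3]
width: 54.7
gripper_force: 63.3
```

```bash
python3 - <<'E'
from h import *
t=cam('top');s=cam('side');s_=ctrl.read_state();p=np.array(s_['eef_pos']);print(p,s_['tool_rot'],s_['width'])
cv2.imwrite('pics/s10.png',np.hstack([crop(s[0],240,300,400,440,3),crop(t[0],100,200,200,340,3)]))
E
```

```text
[593.88627471 259.22927314 110.36271992] [ 3.14078643e+00 -4.15777798e-04  7.18452752e-01] 54.663554589638764
```

View pics/s10.png

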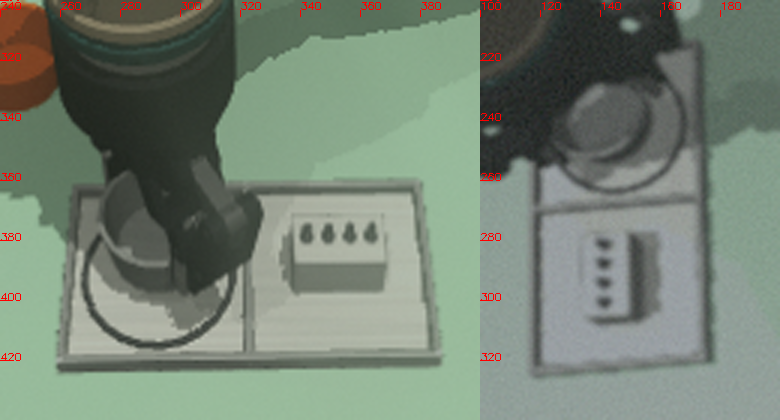

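The picture shows the block standing in the plain bay, with its top face at side (352.7,379.3) and top (143,291.8). The wide cup hangs over the ring. Checking the offsets next.

```bash
python3 - <<'E'
from h import *
t=cam('top');s=cam('side')
print('block',atz(t,(143,291.8),36),atz(s,(352.7,379.3),36),tri(t,(143,291.8),s,(352.7,379.3)))
a=np.linspace(0,6.28,73);p=np.array(ctrl.read_state()['eef_pos'])
for r,z in((29,64),(24,30)):
    q=proj(s,np.c_[594+r*np.cos(a),259.5+r*np.sin(a),0*a+z]);print(z,q.min(0),q.max(0))
    q=proj(t,np.c_[594+r*np.cos(a),259.5+r*np.sin(a),0*a+z]);print(' top',q.min(0),q.max(0))
E
```

```text
block [504.83901425 244.8714613   36.        ] [506.01307603 251.97312221  36.        ] (array([506.00181033, 247.30507197,  27.96305402]), np.float64(0.16772132708210863))
64 [271.22712122 350.6738151 ] [311.9199688  387.04472799]
 top [116.13207039 215.87845268] [152.9886531 250.9842749]
30 [276.45160453 366.20636048] [308.97175484 395.95426503]
 top [126.08228946 224.7616862 ] [155.47969595 252.84883138]
```

Call:
{"fn": "send_rows", "kwargs": {"rows": [[[0,0,1,0,0,0],[0,0,1.8,0,0,0],[0,0,2.2,0,0,0],[0,0,2.2,0,0,0]]]}}

```text
clock: 28.2
eef_pos: [592.4, 260.0, 86.8]
tool_rot: [-3.141, 0.002, 0.72]
force: [0.7, -0.4, -1.4]
width: 54.7
gripper_force: 63.3
```

Call:
{"fn": "send_rows", "kwargs": {"rows": [[[0,0,0.1,0,0,0],[0,0,0.1,0,0,0]]]}}

```text
clock: 28.4
eef_pos: [593.2, 260.2, 86.9]
tool_rot: [3.141, -0.0, 0.72]
force: [-0.9, -0.3, -0.5]
width: 54.9
gripper_force: 63.3
```

Call:
{"fn": "send_rows", "kwargs": {"rows": [[[0,0,0.1,0,0,0],[0,0,0.1,0,0,0]]]}}

```text
clock: 28.6
eef_pos: [593.1, 260.3, 86.0]
tool_rot: [3.142, -0.0, 0.72]
force: [-0.4, 0.3, -0.7]
width: 54.8
gripper_force: 63.3
```

Call:
{"fn": "send_rows", "kwargs": {"rows": [[[0,0,0.08,0,0,0],[0,0,0.08,0,0,0]]]}}

```text
clock: 28.8
eef_pos: [593.2, 260.3, 85.6]
tool_rot: [3.142, -0.0, 0.72]
force: [-1.3, -0.7, 3.5]
width: 55.0
gripper_force: 63.5
```

Call:
{"fn": "send_rows", "kwargs": {"rows": [[[0,0,0.05,0,0,0],[0,0,0.05,0,0,0]]]}}

```text
clock: 29.0
eef_pos: [593.2, 260.3, 85.5]
tool_rot: [-3.142, -0.0, 0.72]
force: [-1.5, -1.5, 6.3]
width: 54.5
gripper_force: 63.9
```

In contact. Releasing and moving away.

Call:
{"fn": "send_rows", "kwargs": {"rows": [[[0,0,0,0,0,0],[0,0,0,0,0,0],[0,0,0,0,0,0],[0,0,0,0,0,0]]], "grip": 30}}

```text
clock: 29.4
eef_pos: [593.0, 260.2, 84.4]
tool_rot: [-3.142, 0.0, 0.72]
force: [-0.6, 0.4, 0.4]
width: 75.6
gripper_force: 0.0
```

Call:
{"fn": "send_rows", "kwargs": {"rows": [[[0,0,-1,0,0,0],[0,0,-3,0,0,0],[0,0,-5.5,0,0,0],[0,0,-8,0,0,0],[0,0,-11,0,0,0],[0,0,-14,0,0,0],[0,0,-14,0,0,0]]]}}

```text
clock: 30.1
eef_pos: [595.6, 261.0, 230.1]
tool_rot: [3.139, -0.009, 0.72]
force: [0.4, 0.2, 0.4]
width: 75.6
gripper_force: 0.0
```

Call:
{"fn": "send_rows", "kwargs": {"rows": [[[-3,2.5,0,0,0,0],[-6,5,0,0,0,0],[-9,7.5,0,0,0,0],[-12,10,0,0,0,0],[-15,12.5,0,0,0,0],[-18,15,0,0,0,0],[-18,15,0,0,0,0],[-18,15,0,0,0,0]]]}}

```text
clock: 30.9
eef_pos: [556.5, 27.7, 224.7]
tool_rot: [-3.141, -0.0, 0.717]
force: [0.3, 1.0, 0.5]
width: 75.2
gripper_force: 0.0
```

```bash
python3 - <<'E'
from h import *
t=cam('top');s=cam('side');s_=ctrl.read_state();print(s_['eef_pos'],s_['width'])
a=cv2.resize(s[0][140:440,220:440],None,fx=1.8,fy=1.8);b=cv2.resize(t[0][190:370,100:500],None,fx=1,fy=1)
b=cv2.copyMakeBorder(b,0,a.shape[0]-180,0,0,0);cv2.imwrite('pics/f.png',np.hstack([a,b]))
E
```

```text
[556.71638223  30.23113885 224.56676343] 75.31562452870754
```

View pics/f.png

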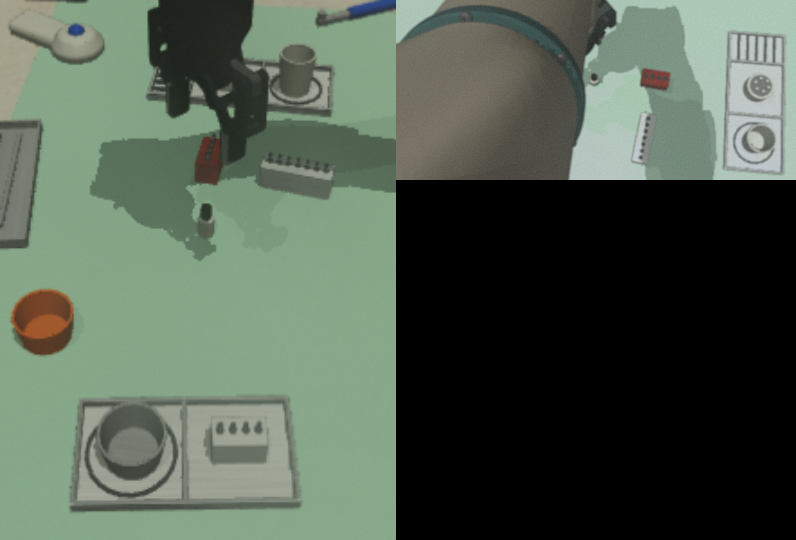

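The picture shows both trays made up: the wide cup centred in its ring at side crop (132,450), the block beside it, and the tall cup and stand on the long tray. The long block is untouched.

```bash
python3 -c "
from cell import ctrl
print(ctrl.finish_job())"
```

```text
the job is handed in; nothing more can be done
None
```

Both trays are made up as asked, and the job was handed in at about 31 s of the 118 s allowed. The hand-in returned no verdict, but the last pictures showed everything upright in its place and the long bur block where it was.

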